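# Put away the tenons and hold the box lid at its balance point

### The job

Two loose walnut tenons, one short and one long, lie on the bench: lay each flat in its matching row of the open tenon box (short in the short row, long in the long row), parallel to the tenon already lying there and without disturbing it or the other things on the bench. Then take the laid-back lid by its red round grip, swing it up to its over-centre balance point, where it leans slightly towards the box in line with the red line on the box's end plate, and finish while still holding it motionless there; never let it fall shut.

Things in the scene. Friction and masses are not known exactly. Their poses are not given: they have to be found in the camera images.
- tenon_short: Loose short tenon to put away: dark walnut bar 50 long (its x) x 24 wide (its y) x 16 mm thick (its z), rounded edges, about 25 g, lying flat on the bench left of the box. Origin: centre of its underside.
- tenon_long: Loose long tenon to put away: the same section (24 x 16 mm) but 85 mm long (its x), about 40 g, lying flat on the bench left of the box. Origin: centre of its underside.
- row_short: Short tenon (50 x 24 x 16 mm) already lying in the short row, near the hinge wall; leave it where it is. Origin: centre of its underside, x along its length.
- row_long: Long tenon (85 x 24 x 16 mm) already lying in the long row, near the hinge wall; leave it where it is. Origin: centre of its underside, x along its length.
- box: Fixed open wooden tenon box, outer 190 (its x) x 170 (its y) x 45 mm high, walls and floor 6 mm. A divider 30 mm high splits it into two rows running along y, 158 mm long: short row on the -x side (nearer the robot), 67 mm wide; long row on the +x side, 105 mm wide. Tenons lie along the box's x. The lid hinges on its -y wall. Plate at its +x end with the red line. Origin: centre of underside.
- short_row (a point): Middle of the floor of the short row (its upper face, 6 mm above the bench); axes as the box. The tenon already there lies about 60 mm towards -y of it, so the space from about -45 to +79 mm in y is free.
- long_row (a point): Middle of the floor of the long row (6 mm above the bench); axes as the box. The tenon already there lies about 60 mm towards -y of it, so the space from about -45 to +79 mm in y is free.
- lid_hinge (a point): Point on the hinge axis of the lid, mid-length, 45 mm above the bench at the box's -y wall; axes as the box (the hinge axis is its x).
- lid_grip (a point): Red round grip of the lid: disc 32 mm in diameter, 16 mm thick, axis along its x (parallel to hinge and box x); pinch the two flat faces. A 14 mm wide neck joins it to the lid, 45 mm from the disc's centre. Origin: disc centre, 215 mm from the hinge along the lid, 4.5 mm to the lid's outer side; y points away from the hinge. It may turn between the fingers, so the gripper can keep pointing down.
- lid (a joint): Lid angle about the hinge, rad: 0 = shut (level over the box, grip towards box +y), 1.57 = board upright, 2.25 = laid back on its stop (the start). Board 190 x 170 x 9 mm with a heavy 150 x 120 x 35 mm till on its outer face, 0.63 kg in all, free hinge. Because of the till it balances at 1.35 rad (red line); below that it falls shut, above it falls back open.
- glue: White glue bottle, 54 mm diameter, 130 mm tall; leave alone. Origin: centre of its underside.
- sanding_block: Cork sanding block 110 x 60 x 30 mm; leave alone. Origin: centre of its underside.
- screwdriver: Screwdriver lying on the bench near the robot's left; leave alone. Origin: on its underside.
- try_square: Try square lying on the bench to the left, stock 120 mm, blade 150 mm; leave alone. Origin: underside of the stock's middle.
- mallet: Wooden mallet lying on the bench to the right; leave alone. Origin: on its underside.

How it is judged:
On the way, in this order (a step that is already met when the one before it is completed fails the run):
1. both tenons lie flat in their matching rows, released, while the lid is still laid back (x of tenon_short in the frame of short_row between -0.02 and 0.02 m and y of tenon_short in the frame of short_row between -0.075 and 0.075 m and z of tenon_short in the frame of short_row between -0.004 and 0.006 m and angle between the z axis of each of tenon_short, tenon_long and the z axis of box, either way round below 0.15 rad and angle between the x axis of each of tenon_short, tenon_long and the x axis of box, either way round below 0.35 rad and x of tenon_long in the frame of long_row between -0.022 and 0.022 m and y of tenon_long in the frame of long_row between -0.075 and 0.075 m and z of tenon_long in the frame of long_row between -0.004 and 0.006 m and contact force between the fingers and tenon_short below 0.05 N and contact force between the fingers and tenon_long below 0.05 N and linear speed of each of tenon_short, tenon_long below 0.03 m/s and value of joint lid above 2.1 rad), for 0.2 s.
2. the lid is held still at the balance point (value of joint lid between 1.26 and 1.44 rad and velocity of joint lid between -0.06 and 0.06 rad/s and contact force between the fingers and lid above 0.5 N), for 0.3 s.
At the end, for the whole second after the job is handed in: Both tenons lie flat in their matching rows (within 0.35 rad of the box's x), released and still, as do the two that were there; the lid stands within 0.09 rad of its balance angle 1.35 rad, not moving (under 0.06 rad/s), and the fingers hold the lid (contact over 0.5 N) (all of step 2 and x of tenon_short in the frame of short_row between -0.02 and 0.02 m and y of tenon_short in the frame of short_row between -0.075 and 0.075 m and z of tenon_short in the frame of short_row between -0.004 and 0.006 m and angle between the z axis of each of tenon_short, tenon_long, row_short, row_long and the z axis of box, either way round below 0.15 rad and angle between the x axis of each of tenon_short, tenon_long, row_short, row_long and the x axis of box, either way round below 0.35 rad and x of tenon_long in the frame of long_row between -0.022 and 0.022 m and y of tenon_long in the frame of long_row between -0.075 and 0.075 m and z of tenon_long in the frame of long_row between -0.004 and 0.006 m and contact force between the fingers and tenon_short below 0.05 N and contact force between the fingers and tenon_long below 0.05 N and linear speed of each of tenon_short, tenon_long below 0.03 m/s and x of row_short in the frame of short_row between -0.02 and 0.02 m and y of row_short in the frame of short_row between -0.075 and 0.075 m and z of row_short in the frame of short_row between -0.004 and 0.006 m and x of row_long in the frame of long_row between -0.022 and 0.022 m and y of row_long in the frame of long_row between -0.075 and 0.075 m and z of row_long in the frame of long_row between -0.004 and 0.006 m); the arm keeps its last pose, push and grip.
It fails at once if the lid is let fall towards shut (below 0.9 rad) (value of joint lid below 0.9 rad).
It fails at once if a tenon already in its row is moved more than 30 mm (distance of any of row_short, row_long from where it was at the start of the episode above 0.03 m).
It fails at once if another thing on the bench is moved more than 40 mm (distance of any of glue, sanding_block, screwdriver, try_square, mallet from where it was at the start of the episode above 0.04 m).
It fails at once if the glue bottle is knocked over (angle between glue's own z axis and vertical above 0.5 rad).
It also fails if it takes over 67 s, if anything falls off the work surface, if the arm or the gripper's body presses on something with over 40 N, if the wrist force passes 120 N, or if a joint passes its speed limit or range.

### The arm

A 6-joint arm with a two-finger parallel gripper is mounted at the origin on the work surface. World frame = base frame: x ahead of the robot, y to its left, z up, the work surface at z = 0. Lengths are in m, angles in rad, forces in N, time in s.
With the tool pointing down it reaches from about 0.225 to 0.875 m from the base axis. Payload 3.4 kg.
Tool frame: the origin (TCP) lies at the very end of the fingers, on their centre line; the grasp point (between the pads) lies 19 mm behind it; z points along the fingers, y is the direction in which the jaws open and shut (so a half turn about z gives the same grasp; the last joint's range is limited). The gripper opens to 85 mm and grips with 20 to 120 N. Pads are 22 mm wide; open, the fingers measure 114 mm over their backs; the gripper's body (76 mm by 85 mm) begins 54 mm behind the grasp point. The pads swing forward as they close: fully open they stand 13 mm farther back than shut.
Start: joints at [-1.285, 0.276, 1.505, -0, 1.361, -0.121], TCP at [0.228, -0.528, 0.231] pointing down, gripper open.
Joint ranges: [-2.89, 2.89], [-0.75, 2.08], [0.22, 2.7], [-1.18, 4.32], [0.11, 2.71], [-2.7, 2.7]. Speed limits (rad/s): [2.57, 2.57, 3.14, 3.14, 3.14, 3.14].

### API

Orientations are given as a unit quaternion [w, x, y, z].
In Python, from rig import manip, viewer, job gives the robot as it stands.
- The arm moves only by the shell command python3 -m crank 'ROWS' [OPENING] [FORCE]. ROWS is JSON, a list of rows, each a list of 6 numbers: the shift along the tool's x, y, z in m, then the turn, a rotation vector about the tool's x, y, z in degrees. In form: [[dx, dy, dz, rx, ry, rz], ...]. A call has 1 to 20 rows; each row is the pose to reach, as a shift and turn from the pose measured when the call began, along the tool's axes at that moment; what a row does not reach only later rows make up. A row lasts 1/8 s, in which the tool goes at most 62.5 mm and 10.7 degrees, less where a joint would pass 70% of its speed; a pose out of reach is approached as far as the arm can. A call with a gripper value outside its range is refused whole. OPENING is the opening, from 0 (shut) to 1 (fully open), set as the call begins (- or left out, the last holds). The fingers move at their own pace and stop on an object; FORCE is the grip in N (left out, the last holds). Time passes only in rows, so rows that repeat a pose let the fingers close. It gives the time, the measured TCP pose, the force and the opening at its end, in the units of the state.
- manip.get_state(): the state, without advancing time (a new reading comes with each control period).
- viewer.get_image(name): name is "scene" or "top" or "wrist"; returns a dict with "frame" (420x560x3 uint8, blue, green, red), "range_z" (420x560 float32, m along the optical axis (not along the pixel's ray), 0 where there is no reading), "intrinsics" (3x3 intrinsics, pixels), "world_from_camera" (4x4, takes a point from camera to world coordinates); the wrist camera has in their place "mount" (4x4, takes a point from camera to tool coordinates, whose origin is the TCP and whose axes are the flange's). Camera axes: x right, y up, looking along -z (the intrinsics and any distortion apply to the point x, -y, -z); pixel columns grow to the right and rows downward; lengths in m; the calibration is good to about 2 mm. A picture is of the moment at which its call begins: read the wrist's pose just before it.
- job.sign_off(): hands the job in, once; it reports no verdict.
The state is a dict: "clock": time; "qpos": joint angles; "qd": joint speeds; "effort": joint torques, N m; "position": TCP position; "ee_rot": TCP orientation; "contact_force": force on the tool from outside, world axes, zero at the start; "moment": the same for the moment, N m; "width": finger opening in m.
Only numpy, scipy, OpenCV 4.12 (cv2) and the standard library are available. Lean on these libraries where they do the work, as an engineer would, in place of code of your own. Each camera call takes 0.05 s, during which the arm holds its last target. There are 200 camera calls.

## Working session

There is one attempt and no reset: what is moved stays moved. The work goes in short steps, Python scripts to look and compute and a shell command to move; the robot and the scene stay as the last step left them, time stands still between calls to the robot, and variables do not carry over. Pictures are saved under pics/ and viewed, about 8 in all and at most 12, crops included, and the job is handed in when it is done.

```bash
mkdir -p pics; ls; cat > h.py <<'E'
import numpy as np, cv2
from rig import manip, viewer, job
def snap(n,f):
    im=viewer.get_image(n); cv2.imwrite('pics/'+f+'.png',im['frame']); np.savez('pics/'+f+'.npz',**{k:v for k,v in im.items()}); return im
def cloud(im,T=None):
    K=im['intrinsics'];z=im['range_z'];v,u=np.mgrid[:z.shape[0],:z.shape[1]]
    P=np.stack([(u-K[0,2])/K[0,0]*z,-(v-K[1,2])/K[1,1]*z,-z],-1)
    T=im['world_from_camera'] if T is None else T
    return P@T[:3,:3].T+T[:3,3]
E
python3 - <<'E'
from h import *
s=manip.get_state();print({k:np.round(v,3).tolist() for k,v in s.items()})
a=snap('top','top');b=snap('scene','scene')
for k in a:
    if k not in('frame','range_z'):print(k,a[k])
cv2.imwrite('pics/both.png',cv2.resize(np.hstack([a['frame'],b['frame']]),(800,300)))
E
```

```text
pics
{'clock': 0.0, 'qpos': [-1.285, 0.277, 1.506, -0.0, 1.361, -0.121], 'qd': [0.0, -0.001, -0.0, 0.001, 0.0, -0.002], 'effort': [0.001, -41.677, -24.58, -0.0, 0.011, -0.0], 'position': [0.227, -0.528, 0.23], 'ee_rot': [-0.001, 0.979, 0.202, -0.0], 'contact_force': [-0.631, 0.449, 0.421], 'moment': [-0.012, -0.028, 0.027], 'width': 0.086}
intrinsics [[415.43385187   0.         272.72364525]
 [  0.         415.43385187 205.72042476]
 [  0.           0.           1.        ]]
world_from_camera [[-0.01270257  0.99348262 -0.11327368  0.41423003]
 [-0.99991812 -0.01244555  0.00297588  0.00460679]
 [ 0.00154673  0.1133022   0.99355937  1.2987225 ]
 [ 0.          0.          0.          1.        ]]
```

View pics/top.png

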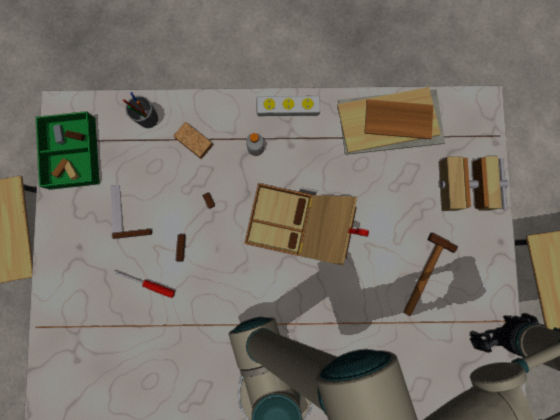

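View pics/scene.png

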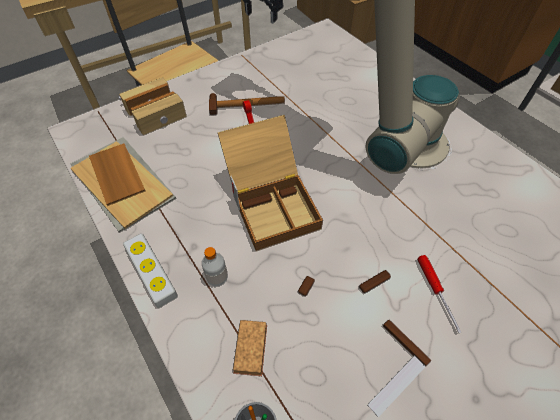

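The top view shows the short tenon at about (209,200), the long tenon at (181,247), the box spanning (247–308, 185–258), and the lid laid back with its grip at (360,232). The glue bottle is at (255,143).

```bash
python3 - <<'E'
from h import *
im=dict(np.load('pics/top.npz'));P=cloud(im);f=im['frame'].astype(int)
hsv=cv2.cvtColor(im['frame'],cv2.COLOR_BGR2HSV)
print(hsv[200,209],hsv[247,181],hsv[211,300],hsv[232,360],P[200,209],P[247,181],P[220,230])
dark=(f.sum(2)<230)
def blob(m,u0,u1,v0,v1,n):
    w=np.zeros_like(m);w[v0:v1,u0:u1]=m[v0:v1,u0:u1]
    k,l,st,c=cv2.connectedComponentsWithStats(w.astype(np.uint8))
    i=1+np.argmax(st[1:,4]);q=P[l==i];r=cv2.minAreaRect(q[:,:2].astype(np.float32)*1000)
    bx=cv2.boxPoints(r);e=[bx[1]-bx[0],bx[2]-bx[1]];e=max(e,key=np.linalg.norm)
    print(n,len(q),'c',np.round(r[0],1),'size',np.round(r[1],1),'long-axis deg',round(np.degrees(np.arctan2(e[1],e[0]))%180,1),'z',np.round(np.percentile(q[:,2],[10,50,90]),4))
blob(dark,195,225,188,212,'short');blob(dark,168,195,228,266,'long')
blob(dark,290,306,194,226,'rowlong');blob(dark,285,300,230,252,'rowshort')
red=(hsv[...,1]>170)&((hsv[...,0]<8)|(hsv[...,0]>172))&(hsv[...,2]>80)
blob(red,340,380,215,245,'grip')
# box rim
rim=(P[...,2]>.037)&(P[...,2]<.052);w=np.zeros_like(rim);w[180:262,240:312]=rim[180:262,240:312]
blob(w,240,312,180,262,'rim')
q=P[(P[...,2]>.06)&(P[...,0]>.2)&(P[...,0]<.65)&(P[...,1]<-.03)&(P[...,1]>-.3)]
print(q.min(0),q.max(0))
x=np.arange(240,385,5)
print(np.round(P[np.full_like(x,215)+((x-240)*0.15).astype(int),x],3).tolist())
big=cv2.resize(im['frame'][120:280,160:390],None,fx=3.4,fy=3.4,interpolation=cv2.INTER_CUBIC);cv2.imwrite('pics/crop.png',big)
E
```

```text
[ 12 175  64] [ 11 190  59] [ 13 190  55] [  2 237 127] [0.58066276 0.19857811 0.01759084] [0.43641332 0.2844809  0.01435715] [ 5.18972237e-01  1.35202881e-01 -4.24678109e-04]
short 112 c [581.3 201. ] size [46.8 21.9] long-axis deg 26.1 z [0.0105 0.0152 0.0186]
long 212 c [436.8 152.5] size [ 79.8 295.6] long-axis deg 90.1 z [0.009  0.0147 0.0183]
rowlong 212 c [543.6 -81.6] size [24.8 85.7] long-axis deg 165.8 z [0.0166 0.0213 0.0253]
rowshort 125 c [453.  -58.8] size [24.1 50.2] long-axis deg 167.7 z [0.0173 0.0213 0.0248]
grip 52 c [ 465.4 -230.7] size [25.7 12.9] long-axis deg 78.3 z [0.2204 0.2242 0.2268]
rim 586 c [517.6 -17.9] size [178.3 190.5] long-axis deg 166.8 z [0.0419 0.0455 0.0497]
[ 0.20001864 -0.29997046  0.06001019] [ 0.6029018  -0.03008035  0.80042057]
[[0.534, 0.104, 0.002], [0.534, 0.088, 0.002], [0.527, 0.07, 0.047], [0.527, 0.057, 0.006], [0.524, 0.041, 0.004], [0.523, 0.025, 0.008], [0.52, 0.01, 0.002], [0.516, -0.006, 0.009], [0.513, -0.021, 0.006], [0.513, -0.037, 0.005], [0.51, -0.053, 0.003], [0.505, -0.067, 0.022], [0.503, -0.084, 0.006], [0.5, -0.096, 0.047], [0.496, -0.109, 0.067], [0.492, -0.123, 0.073], [0.488, -0.136, 0.093], [0.486, -0.148, 0.111], [0.482, -0.16, 0.127], [0.479, -0.172, 0.139], [0.475, -0.184, 0.152], [0.474, -0.194, 0.171], [0.471, -0.206, 0.181], [0.467, -0.215, 0.201], [0.463, -0.223, 0.227], [0.463, -0.236, 0.227], [0.47, -0.302, -0.001], [0.466, -0.317, 0.001], [0.463, -0.333, 0.001]]
```

View pics/crop.png

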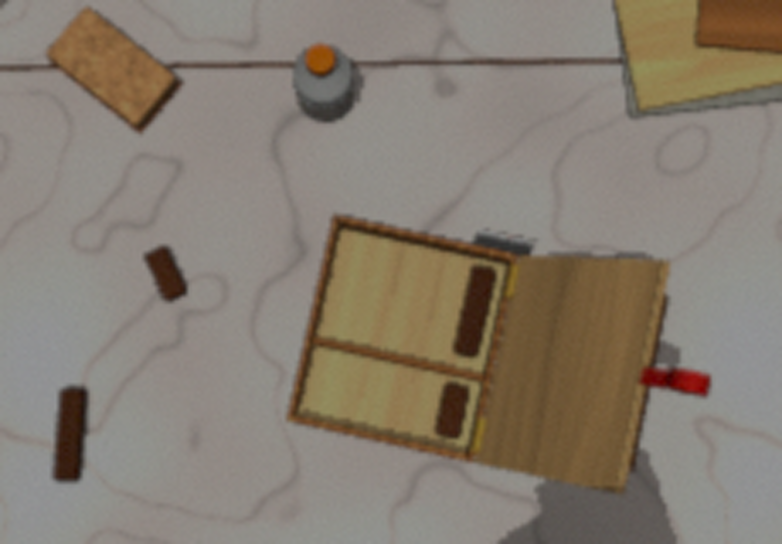

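```bash
cat >> h.py <<'E'
from scipy.spatial.transform import Rotation as Ro
def rot(yaw): # tool pointing down, tool x at yaw deg
    a=np.radians(yaw);return Ro.from_matrix(np.array([[np.cos(a),np.sin(a),0],[np.sin(a),-np.cos(a),0],[0,0,-1]]))
def plan(*tg): # (x,y,z,yaw)
    s=manip.get_state();p=np.array(s['position']);q=np.array(s['ee_rot']);R=Ro.from_quat(q[[1,2,3,0]])
    print('t',round(float(s['clock']),2),'pos',np.round(p,4),'yaw',round(np.degrees(np.arctan2(*R.as_matrix()[[1,0],0])),1),'w',round(float(s['width']),4),'F',np.round(s['contact_force'],1),'q',np.round(s['qpos'],2))
    for t in tg:
        Rt=rot(t[3]) if t[3] is not None else R
        print(t,np.round(R.inv().apply(np.array(t[:3])-p),4),'rv',np.round(np.degrees((R.inv()*Rt).as_rotvec()),1))
B=np.array([.5205,-.014]);a=np.radians(-13.2);EX=np.array([np.cos(a),np.sin(a)]);EY=np.array([-np.sin(a),np.cos(a)])
def box(x,y): return B+x*EX+y*EY
E
python3 - <<'E'
from h import *
im=dict(np.load('pics/top.npz'));P=cloud(im);f=im['frame'].astype(int)
m=(f.sum(2)<260)&(P[...,2]<.03);w=np.zeros_like(m);w[228:266,168:195]=m[228:266,168:195];w&=P[...,1]>.2
v,u=np.nonzero(w);K=im['intrinsics'];T=im['world_from_camera']
d=np.stack([(u-K[0,2])/K[0,0],-(v-K[1,2])/K[1,1],-np.ones(len(u))],-1)@T[:3,:3].T
X=T[:3,3]+d*((.012-T[2,3])/d[:,2:]);r=cv2.minAreaRect((X[:,:2]*1000).astype(np.float32));print(r,X.mean(0))
C=np.cov(X[:,:2].T);e,V=np.linalg.eigh(C);print(np.degrees(np.arctan2(V[1,1],V[0,1]))%180)
print(box(-.0555,.017),box(.0365,.017))
plan((.228,-.528,.40,None),(.579,.199,.4,26.1),(.579,.199,.18,26.1))
E
```

```text
((435.072021484375, 286.2229919433594), (26.826364517211914, 83.86710357666016), 85.55210876464844) [0.43487858 0.28642527 0.012     ]
175.5161690065283
[0.47034834 0.01522431] [ 0.55991759 -0.00578397]
t 0.1 pos [ 0.2274 -0.5276  0.2305] yaw 23.3 w 0.0856 F [ 0.4 -0.3  0.2] q [-1.29  0.28  1.51 -0.    1.36 -0.12]
(0.228, -0.528, 0.4, None) [ 0.0005  0.0003 -0.1695] rv [0. 0. 0.]
(0.579, 0.199, 0.4, 26.1) [ 0.6105 -0.5285 -0.1685] rv [-0.1 -0.  -2.8]
(0.579, 0.199, 0.18, 26.1) [ 0.6104 -0.5281  0.0515] rv [-0.1 -0.  -2.8]
```

```bash
python3 -m crank '[[0,0,-0.06,0,0,0],[0,0,-0.12,0,0,0],[0.02,-0.02,-0.169,0,0,0],[0.61,-0.528,-0.169,0,0,-2.8],[0.61,-0.528,-0.169,0,0,-2.8],[0.61,-0.528,-0.169,0,0,-2.8],[0.61,-0.528,-0.169,0,0,-2.8],[0.61,-0.528,-0.169,0,0,-2.8],[0.61,-0.528,-0.169,0,0,-2.8],[0.61,-0.528,-0.169,0,0,-2.8],[0.61,-0.528,-0.169,0,0,-2.8],[0.61,-0.528,-0.169,0,0,-2.8],[0.61,-0.528,-0.169,0,0,-2.8],[0.61,-0.528,-0.169,0,0,-2.8],[0.61,-0.528,-0.1,0,0,-2.8],[0.61,-0.528,-0.04,0,0,-2.8],[0.61,-0.528,0.04,0,0,-2.8],[0.61,-0.528,0.04,0,0,-2.8],[0.61,-0.528,0.04,0,0,-2.8]]' 1 30
cat >> h.py <<'E'
def wrist(f):
    s=manip.get_state();p=np.array(s['position']);q=np.array(s['ee_rot'])
    im=snap('wrist',f);T=np.eye(4);T[:3,:3]=Ro.from_quat(q[[1,2,3,0]]).as_matrix();T[:3,3]=p
    T=T@im['mount'];return im,cloud(im,T)
def rect(im,P,m,n):
    k,l,st,c=cv2.connectedComponentsWithStats(cv2.erode(m.astype(np.uint8),np.ones((3,3))))
    for i in range(1,k):
        if st[i,4]<300: continue
        q=P[l==i];r=cv2.minAreaRect(q[:,:2].astype(np.float32)*1000);bx=cv2.boxPoints(r);e=max([bx[1]-bx[0],bx[2]-bx[1]],key=np.linalg.norm)
        print(n,st[i],'c',np.round(r[0],1),'size',np.round(r[1],1),'axis',round(np.degrees(np.arctan2(e[1],e[0]))%180,1),'z',np.round(np.median(q[:,2]),4))
E
python3 - <<'E'
from h import *
im,P=wrist('w1');f=im['frame'].astype(int)
rect(im,P,(f.sum(2)<260)&(P[...,2]<.03)&(P[...,2]>.006),'dark')
plan((.58,.2,.003,26.1))
E
```

```text
clock: 2.48
position: [0.5753, 0.1984, 0.1866]
ee_rot: [-0.001, 0.974, 0.226, -0.006]
contact_force: [-0.0, -0.0, 0.3]
width: 0.0853
dark [484  50  32  61 659] c [739.1  73.5] size [47.1 14.7] axis 28.6 z 0.0193
dark [ 267  151   24   51 1068] c [582.7 204. ] size [47.1 21.3] axis 26.7 z 0.0155
dark [   0  152   70   41 1310] c [484.9 412.5] size [16.5 65.5] axis 95.4 z 0.0184
dark [390 205  64  56 766] c [591.8  56.4] size [ 2.7 74.9] axis 166.9 z 0.0182
dark [ 116  230   51   65 1035] c [438.2 288.9] size [20.9 80.9] axis 175.4 z 0.0158
dark [318 270  64  73 818] c [494.3  79.5] size [ 2.4 98.2] axis 166.5 z 0.018
dark [ 485  294   75   37 1217] c [560.1 -88.8] size [35.7 60.7] axis 167.5 z 0.0196
dark [  0 302  40  24 486] c [328.6 382.7] size [31.1 16.2] axis 72.5 z 0.0198
dark [336 346  41  32 330] c [438.5  39.5] size [64.2  2. ] axis 76.6 z 0.0182
t 2.52 pos [0.5777 0.1985 0.1902] yaw 26.1 w 0.0856 F [0.1 0.1 1.1] q [0.22 0.36 1.49 0.   1.3  1.33]
(0.58, 0.2, 0.003, 26.1) [3.400e-03 1.000e-04 1.872e-01] rv [-0.1  0.2  0. ]
```

View pics/w1.png

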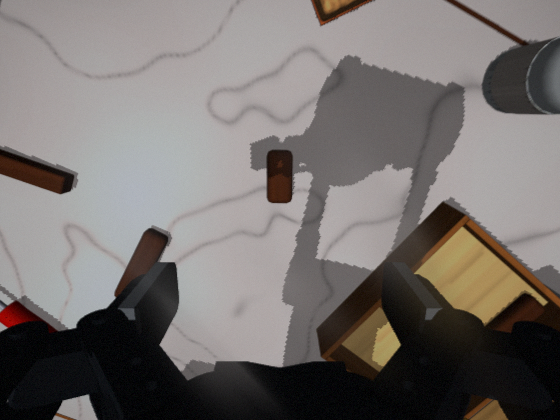

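Wrist view: the short tenon is centred at (280,176), between the fingers. The long one is at (143,262), partly hidden by a finger. Both agree with the top-camera estimates to within about 3 mm.

```bash
python3 -m crank '[[0.0045,-0.0015,0.06,0,0,0],[0.0045,-0.0015,0.12,0,0,0],[0.0045,-0.0015,0.15,0,0,0],[0.0045,-0.0015,0.17,0,0,0],[0.0045,-0.0015,0.185,0,0,0],[0.0045,-0.0015,0.185,0,0,0],[0.0045,-0.0015,0.185,0,0,0]]'
python3 -m crank '[[0,0,0,0,0,0],[0,0,0,0,0,0],[0,0,0,0,0,0],[0,0,0,0,0,0],[0,0,0,0,0,0],[0,0,0,0,0,0],[0,0,0,0,0,0],[0,0,0,0,0,0]]' 0 40
python3 - <<'E'
from h import *
x,y=box(-.0555,.017);print(x,y)
plan((.581,.202,.12,None),(x,y,.12,-13.2),(x,y,.012,-13.2))
E
```

```text
clock: 3.4
position: [0.5816, 0.2021, 0.0068]
ee_rot: [-0.001, 0.974, 0.226, -0.001]
contact_force: [-0.1, 0.7, 0.3]
width: 0.0856
clock: 4.4
position: [0.5819, 0.2022, 0.0072]
ee_rot: [-0.001, 0.974, 0.226, -0.0]
contact_force: [-0.1, 0.8, 4.6]
width: 0.023
0.4703483356824207 0.015224314639985118
t 4.4 pos [0.5819 0.2022 0.0072] yaw 26.1 w 0.023 F [-0.1  0.8  4.6] q [0.22 0.53 1.71 0.   0.9  1.33]
(0.581, 0.202, 0.12, None) [-0.001  -0.0004 -0.1128] rv [0. 0. 0.]
(np.float64(0.4703483356824207), np.float64(0.015224314639985118), 0.12, -13.2) [-0.1826  0.1186 -0.113 ] rv [-0.1  0.  39.3]
(np.float64(0.4703483356824207), np.float64(0.015224314639985118), 0.012, -13.2) [-0.1825  0.1188 -0.005 ] rv [-0.1  0.  39.3]
```

```bash
python3 -m crank '[[0,0,-0.05,0,0,0],[0,0,-0.113,0,0,0],[-0.05,0.03,-0.113,0,0,10],[-0.10,0.065,-0.113,0,0,20],[-0.15,0.095,-0.113,0,0,30],[-0.1825,0.1187,-0.113,0,0,39.3],[-0.1825,0.1187,-0.113,0,0,39.3],[-0.1825,0.1187,-0.113,0,0,39.3],[-0.1825,0.1187,-0.113,0,0,39.3]]'
python3 - <<'E'
from h import *
im,P=wrist('w2');f=im['frame'].astype(int)
x,y=box(-.0555,.017)
plan((x,y,.0142,-13.2))
E
```

```text
clock: 5.52
position: [0.4711, 0.016, 0.1198]
ee_rot: [-0.001, 0.993, -0.114, -0.0]
contact_force: [0.1, -0.8, -0.1]
width: 0.0229
t 5.58 pos [0.471  0.016  0.1198] yaw -13.1 w 0.0228 F [-0.3 -0.1 -0. ] q [-0.11  0.22  1.89  0.    1.03  1.68]
(np.float64(0.4703483356824207), np.float64(0.015224314639985118), 0.0142, -13.2) [-0.0004  0.0011  0.1056] rv [-0.1  0.1  0.1]
```

View pics/w2.png

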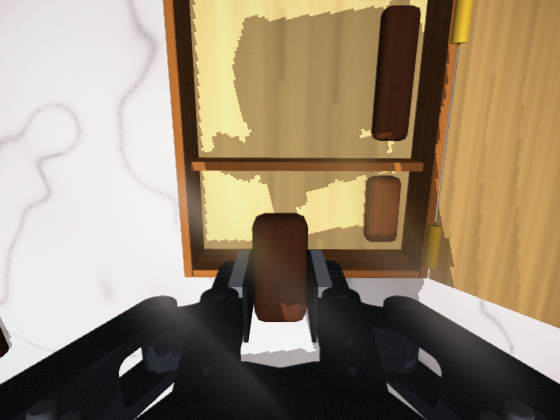

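The tenon is held square, with its top at (280,267). The short row lies ahead and row_short is at (382,208). I'll check the row centre with depth before lowering.

```bash
python3 - <<'E'
from h import *
im=dict(np.load('pics/w2.npz'));s=manip.get_state();q=np.array(s['ee_rot']);T=np.eye(4);T[:3,:3]=Ro.from_quat(q[[1,2,3,0]]).as_matrix();T[:3,3]=s['position'];P=cloud(im,T@im['mount'])
for v in(208,): print('rowshort across',np.round(P[v,360:405:5],3).tolist())
L=lambda p:np.stack([(p[...,:2]-B)@EX,(p[...,:2]-B)@EY,p[...,2]],-1)
Q=L(P)
print('col 330 up',[(v,np.round(Q[v,330]*1000,1).tolist()) for v in range(150,270,6)])
print('row 225',[(u,np.round(Q[225,u]*1000,1).tolist()) for u in range(176,448,8)])
print('row_short',np.round(Q[185:232,372:393].reshape(-1,3).mean(0)*1000,1),'row_long',np.round(Q[15:130,385:405].reshape(-1,3).mean(0)*1000,1))
E
```

```text
rowshort across [[0.454, -0.044, 0.007], [0.455, -0.046, 0.013], [0.457, -0.049, 0.02], [0.456, -0.052, 0.02], [0.455, -0.056, 0.021], [0.455, -0.059, 0.021], [0.454, -0.063, 0.022], [0.453, -0.066, 0.022], [0.447, -0.075, 0.005]]
col 330 up [(150, [-13.5, -19.3, 5.8]), (156, [-18.0, -19.6, 5.1]), (162, [-19.1, -16.3, 29.2]), (168, [-23.0, -16.3, 30.7]), (174, [-31.3, -20.0, 6.2]), (180, [-35.7, -20.0, 7.4]), (186, [-40.5, -20.4, 6.4]), (192, [-45.6, -20.8, 4.5]), (198, [-49.9, -20.8, 6.4]), (204, [-54.8, -21.0, 6.0]), (210, [-59.9, -21.4, 5.0]), (216, [-64.9, -21.6, 4.7]), (222, [-69.7, -21.8, 5.0]), (228, [-74.7, -22.0, 5.0]), (234, [-79.3, -22.0, 6.3]), (240, [-84.5, -22.3, 6.0]), (246, [-89.9, -22.6, 5.3]), (252, [-91.6, -21.5, 13.5]), (258, [-91.5, -19.9, 25.4]), (264, [-47.7, -3.5, 130.7])]
row 225 [(176, [-74.3, 101.4, 0.3]), (184, [-59.2, 81.6, 45.4]), (192, [-62.4, 78.8, 35.8]), (200, [-69.9, 78.9, 13.2]), (208, [-72.4, 74.4, 5.5]), (216, [-72.0, 67.9, 6.9]), (224, [-72.6, 61.9, 4.7]), (232, [-72.2, 55.4, 6.1]), (240, [-71.9, 49.0, 6.8]), (248, [-72.1, 42.8, 6.1]), (256, [-32.3, 27.5, 125.9]), (264, [-31.6, 24.1, 127.8]), (272, [-31.3, 20.7, 128.8]), (280, [-32.0, 17.5, 126.7]), (288, [-31.6, 14.2, 127.9]), (296, [-31.7, 10.8, 127.5]), (304, [-32.2, 7.4, 125.9]), (312, [-72.0, -7.6, 6.0]), (320, [-71.9, -13.9, 6.2]), (328, [-71.8, -20.1, 6.4]), (336, [-72.0, -26.5, 5.7]), (344, [-72.0, -32.8, 5.8]), (352, [-72.0, -39.2, 5.5]), (360, [-71.8, -45.3, 6.1]), (368, [-67.6, -48.2, 18.8]), (376, [-66.7, -53.4, 21.3]), (384, [-66.9, -59.5, 20.7]), (392, [-66.6, -65.1, 21.7]), (400, [-72.5, -77.7, 3.6]), (408, [-68.3, -79.1, 16.2]), (416, [-63.3, -78.9, 31.2]), (424, [-59.4, -79.3, 43.1]), (432, [-58.0, -82.7, 47.3]), (440, [-58.0, -88.1, 47.1])]
row_short [-53.2 -56.1  23.5] row_long [ 38.4 -56.9  22.6]
```

```bash
python3 -m crank '[[-0.001,0.001,0.05,0,0,0],[-0.001,0.001,0.08,0,0,0],[-0.001,0.001,0.095,0,0,0],[-0.001,0.001,0.104,0,0,0],[-0.001,0.001,0.106,0,0,0],[-0.001,0.001,0.106,0,0,0],[-0.001,0.001,0.106,0,0,0]]'
python3 -m crank '[[0,0,0,0,0,0],[0,0,0,0,0,0],[0,0,0,0,0,0],[0,0,0,0,0,0]]' 0.55
python3 - <<'E'
from h import *
plan((.470,.015,.15,None),(.437,.2875,.15,-4.5),(.437,.2875,.006,-4.5))
E
```

```text
clock: 6.45
position: [0.4703, 0.0154, 0.0145]
ee_rot: [-0.001, 0.994, -0.114, 0.0]
contact_force: [0.0, 0.8, -0.4]
width: 0.0225
clock: 6.95
position: [0.4703, 0.0154, 0.0145]
ee_rot: [-0.001, 0.994, -0.114, 0.0]
contact_force: [1.0, -0.0, 0.5]
width: 0.047
t 6.95 pos [0.4703 0.0154 0.0145] yaw -13.1 w 0.047 F [ 1.  -0.   0.5] q [-0.12  0.36  2.03  0.    0.76  1.68]
(0.47, 0.015, 0.15, None) [-0.0002  0.0003 -0.1355] rv [0. 0. 0.]
(0.437, 0.2875, 0.15, -4.5) [-0.0939 -0.2577 -0.1351] rv [-0.1 -0.  -8.6]
(0.437, 0.2875, 0.006, -4.5) [-0.094  -0.2575  0.0089] rv [-0.1 -0.  -8.6]
```

```bash
python3 -m crank '[[0,0,-0.05,0,0,0],[0,0,-0.11,0,0,0],[0,0,-0.135,0,0,0]]'
python3 -m crank '[[-0.02,-0.05,0,0,0,-3],[-0.04,-0.11,0,0,0,-6],[-0.065,-0.17,0,0,0,-8.6],[-0.085,-0.23,0,0,0,-8.6],[-0.094,-0.2577,0,0,0,-8.6],[-0.094,-0.2577,0.05,0,0,-8.6],[-0.094,-0.2577,0.09,0,0,-8.6],[-0.094,-0.2577,0.12,0,0,-8.6],[-0.094,-0.2577,0.144,0,0,-8.6],[-0.094,-0.2577,0.144,0,0,-8.6],[-0.094,-0.2577,0.144,0,0,-8.6]]' 1
python3 -m crank '[[0,0,0,0,0,0],[0,0,0,0,0,0],[0,0,0,0,0,0],[0,0,0,0,0,0],[0,0,0,0,0,0],[0,0,0,0,0,0],[0,0,0,0,0,0],[0,0,0,0,0,0]]' 0
python3 - <<'E'
from h import *
x,y=box(.0355,.017)
plan((.437,.2875,.13,None),(x,y,.13,-13.2))
E
```

```text
clock: 7.32
position: [0.472, 0.015, 0.1528]
ee_rot: [-0.001, 0.994, -0.114, 0.003]
contact_force: [0.0, 0.0, -0.4]
width: 0.0473
clock: 8.7
position: [0.4402, 0.2877, 0.0095]
ee_rot: [-0.001, 0.999, -0.039, 0.004]
contact_force: [0.2, 0.1, 0.9]
width: 0.0856
clock: 9.7
position: [0.4405, 0.2879, 0.0101]
ee_rot: [-0.001, 0.999, -0.039, 0.004]
contact_force: [-0.8, -0.9, 5.7]
width: 0.0221
t 9.7 pos [0.4405 0.2879 0.0101] yaw -4.5 w 0.0221 F [-0.8 -0.9  5.7] q [ 0.45  0.42  1.92 -0.    0.79  2.1 ]
(0.437, 0.2875, 0.13, None) [-0.0025  0.0004 -0.1199] rv [0. 0. 0.]
(np.float64(0.5589440158438783), np.float64(-0.00555561454008455), 0.13, -13.2) [ 0.1419  0.283  -0.1194] rv [-0.2 -0.5  8.7]
```

```bash
python3 -m crank '[[0,0,-0.05,0,0,0],[0,0,-0.11,0,0,0],[0.02,0.04,-0.12,0,-0.5,3],[0.05,0.1,-0.12,0,-0.5,6],[0.08,0.155,-0.12,0,-0.5,8.7],[0.105,0.21,-0.12,0,-0.5,8.7],[0.13,0.26,-0.12,0,-0.5,8.7],[0.142,0.283,-0.12,0,-0.5,8.7],[0.142,0.283,-0.12,0,-0.5,8.7],[0.142,0.283,-0.12,0,-0.5,8.7],[0.142,0.283,-0.12,0,-0.5,8.7]]'
python3 - <<'E'
from h import *
im,P=wrist('w3')
Q=np.stack([(P[...,:2]-B)@EX,(P[...,:2]-B)@EY,P[...,2]],-1)
f=im['frame'].astype(int)
m=(Q[...,2]>.125)&(Q[...,2]<.16)&(abs(Q[...,1]-.017)<.008)&(f.sum(2)<330)
print('held x range',np.percentile(Q[m][:,0],[1,99])*1000,'z',np.median(Q[m][:,2]))
r=Q[...,2]
for lo,hi in((.025,.036),(.04,.05)):
  k=(r>lo)&(r<hi)&(abs(Q[...,1])<.06)&(abs(Q[...,0])<.11);print(lo,np.histogram(Q[k][:,0]*1000,bins=np.arange(-110,111,4)))
x,y=box(.0355,.017);plan((x,y,.0175,-13.2))
E
```

```text
clock: 11.08
position: [0.5583, -0.0043, 0.1305]
ee_rot: [-0.002, 0.993, -0.114, -0.001]
contact_force: [-0.4, -0.1, -0.9]
width: 0.0226
held x range [-9.98250981 71.98732013] z 0.13622541712037445
0.025 (array([  0,   0,   0,   0, 291,   0,   0,   0,   0,   0,   0,   0,   0,
         0,   0,   0,   0,   0,   0,   0,   0, 100, 237,   1,   0,   0,
         0,   0,   0,   0,   0,   0,   0,   0,   0,   0,   0,   0,   0,
         0,   0,   0,   0,   0,   0,   0,   0,   0,   0,   0,  84,  18,
         0,   0,   0]), array([-110, -106, -102,  -98,  -94,  -90,  -86,  -82,  -78,  -74,  -70,
        -66,  -62,  -58,  -54,  -50,  -46,  -42,  -38,  -34,  -30,  -26,
        -22,  -18,  -14,  -10,   -6,   -2,    2,    6,   10,   14,   18,
         22,   26,   30,   34,   38,   42,   46,   50,   54,   58,   62,
         66,   70,   74,   78,   82,   86,   90,   94,   98,  102,  106,
        110]))
0.04 (array([   0,    0,    0,    0,  111,    0,    0,    0,    0,    0,    0,
          0,    0,    0,    0,    0,    0,    0,    0,    0,    0,    0,
          0,    0,    0,    0,    0,    0,    0,    0,    0,    0,    0,
          0,    0,    0,    0,    0,    0,    0,    0,    0,    0,    0,
          0,    0,    0,    0,    0, 1056,  647,   31,    0,    0,    0]), array([-110, -106, -102,  -98,  -94,  -90,  -86,  -82,  -78,  -74,  -70,
        -66,  -62,  -58,  -54,  -50,  -46,  -42,  -38,  -34,  -30,  -26,
        -22,  -18,  -14,  -10,   -6,   -2,    2,    6,   10,   14,   18,
         22,   26,   30,   34,   38,   42,   46,   50,   54,   58,   62,
         66,   70,   74,   78,   82,   86,   90,   94,   98,  102,  106,
        110]))
t 11.12 pos [ 0.5585 -0.0043  0.1306] yaw -13.1 w 0.0224 F [-0.8  0.6 -0.7] q [-0.13  0.33  1.7   0.    1.12  1.66]
(np.float64(0.5589440158438783), np.float64(-0.00555561454008455), 0.0175, -13.2) [0.0009 0.0015 0.1131] rv [-0.2  0.1  0.1]
```

View pics/w3.png

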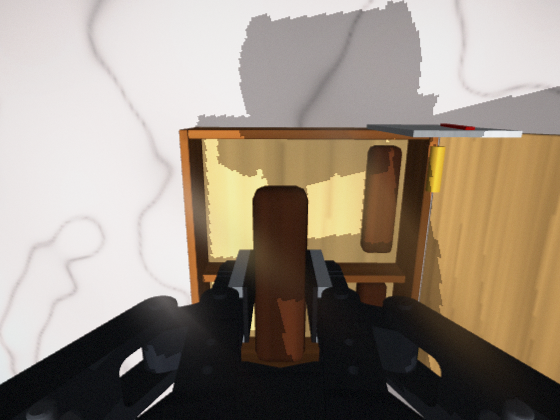

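The wrist view shows the held tenon square, with its far end at (280,188) and about 5 mm of offset along the row to correct.

```bash
python3 -m crank '[[0.006,0.001,0.05,0,0,0],[0.006,0.001,0.085,0,0,0],[0.006,0.001,0.1,0,0,0],[0.006,0.001,0.11,0,0,0],[0.006,0.001,0.1135,0,0,0],[0.006,0.001,0.1135,0,0,0],[0.006,0.001,0.1135,0,0,0]]'
python3 -m crank '[[0,0,0,0,0,0],[0,0,0,0,0,0],[0,0,0,0,0,0],[0,0,0,0,0,0]]' 0.55
python3 -m crank '[[0,0,-0.05,0,0,0],[0,0,-0.11,0,0,0],[-0.04,0,-0.16,0,0,0],[-0.1,0,-0.2,0,0,0],[-0.13,0,-0.23,0,0,0],[-0.13,0,-0.23,0,0,0],[-0.13,0,-0.23,0,0,0]]'
python3 - <<'E'
from h import *
im,P=wrist('w4')
f=im['frame'].astype(int)
Q=np.stack([(P[...,:2]-B)@EX,(P[...,:2]-B)@EY,P[...,2]],-1)
rect(im,Q,(f.sum(2)<300)&(Q[...,2]<.03)&(Q[...,2]>.016)&(abs(Q[...,0])<.086)&(abs(Q[...,1])<.076),'in box')
hsv=cv2.cvtColor(im['frame'],cv2.COLOR_BGR2HSV)
red=(hsv[...,1]>170)&((hsv[...,0]<8)|(hsv[...,0]>172))&(hsv[...,2]>60)&(Q[...,2]>.1)
if red.any(): print('grip',red.sum(),np.percentile(P[red],[2,50,98],axis=0).round(4),np.percentile(Q[red],[2,50,98],axis=0).round(4))
plan()
E
```

```text
clock: 12.0
position: [0.5647, -0.0064, 0.018]
ee_rot: [-0.002, 0.993, -0.114, 0.0]
contact_force: [1.1, 0.2, -0.6]
width: 0.0227
clock: 12.5
position: [0.5647, -0.0064, 0.018]
ee_rot: [-0.002, 0.993, -0.114, 0.0]
contact_force: [-0.0, -0.1, 0.4]
width: 0.0469
clock: 13.38
position: [0.4381, 0.0222, 0.2478]
ee_rot: [-0.001, 0.993, -0.114, 0.001]
contact_force: [0.6, -0.7, 0.3]
width: 0.0473
in box [ 269    9   22   90 1843] c [35.8 17.5] size [21.6 81.9] axis 179.9 z 0.0216
in box [ 343    8   27   90 1902] c [ 37.  -58.7] size [21.8 82.2] axis 179.5 z 0.0215
in box [270 124  20  45 844] c [-54.4  17.5] size [46.5 20.6] axis 0.4 z 0.0217
in box [340 126  21  45 836] c [-56.1 -57.7] size [46.8 21.3] axis 2.3 z 0.0215
grip 16 [[0.4624 0.0059 0.3103]
 [0.463  0.0754 0.3141]
 [0.5038 0.0769 0.3905]] [[-0.0772  0.0156  0.3103]
 [-0.0764  0.074   0.3141]
 [-0.0208  0.0753  0.3905]]
t 13.43 pos [0.4381 0.0222 0.2472] yaw -13.1 w 0.047 F [ 0.7 -0.5 -0.8] q [-0.11  0.06  1.74  0.    1.34  1.69]
```

View pics/w4.png

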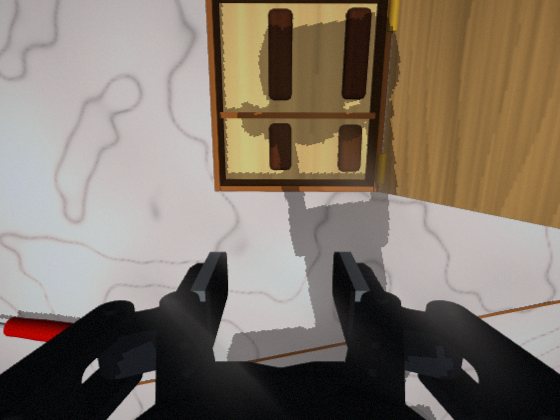

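All four tenons lie square in their rows: the long row's two at about (280,55) and (355,55), the short row's at (280,147) and (349,148). Step 1 looks done, so the lid is next.

```bash
python3 - <<'E'
from h import *
x,y=box(-.002,-.2236);print(x,y);plan((x,y,.33,76.8))
E
```

```text
0.4674935876375111 -0.23123554094221732
t 13.43 pos [0.4381 0.0222 0.2472] yaw -13.1 w 0.047 F [ 0.7 -0.5 -0.8] q [-0.11  0.06  1.74  0.    1.34  1.69]
(np.float64(0.4674935876375111), np.float64(-0.23123554094221732), 0.33, 76.8) [ 0.0859  0.2399 -0.0836] rv [ -0.2  -0.1 -89.9]
```

```bash
python3 -m crank '[[0,0,-0.05,0,0,-10],[0.005,0.02,-0.0836,0,0,-20],[0.02,0.05,-0.0836,0,0,-30],[0.03,0.09,-0.0836,0,0,-40],[0.045,0.125,-0.0836,0,0,-50],[0.06,0.16,-0.0836,0,0,-60],[0.07,0.2,-0.0836,0,0,-70],[0.08,0.225,-0.0836,0,0,-80],[0.086,0.24,-0.0836,0,0,-90],[0.086,0.24,-0.0836,0,0,-90],[0.086,0.24,-0.0836,0,0,-90],[0.086,0.24,-0.0836,0,0,-90]]' 1 30
python3 - <<'E'
from h import *
im,P=wrist('w5')
Q=np.stack([(P[...,:2]-B)@EX,(P[...,:2]-B)@EY,P[...,2]],-1)
hsv=cv2.cvtColor(im['frame'],cv2.COLOR_BGR2HSV)
red=(hsv[...,1]>150)&((hsv[...,0]<8)|(hsv[...,0]>172))&(hsv[...,2]>50)&(Q[...,2]>.12)&(Q[...,2]<.25)
print('grip',red.sum(),np.percentile(Q[red],[1,50,99],axis=0).round(4))
t=red&(Q[...,2]>.217);print('top',np.percentile(Q[t],[2,50,98],axis=0).round(4))
plan()
E
```

```text
clock: 14.92
position: [0.4676, -0.2306, 0.3298]
ee_rot: [-0.001, 0.783, 0.622, 0.001]
contact_force: [0.6, 0.6, -0.1]
width: 0.085
grip 1213 [[-0.011  -0.2376  0.1742]
 [-0.0035 -0.2133  0.2197]
 [ 0.0041 -0.1925  0.2258]]
top [[-0.0104 -0.2359  0.2175]
 [-0.0035 -0.2213  0.2235]
 [ 0.004  -0.2103  0.2258]]
t 14.97 pos [ 0.4676 -0.2306  0.33  ] yaw 76.9 w 0.0851 F [-0.2 -0.3  0.5] q [-0.59  0.15  1.43  0.    1.56 -0.37]
```

View pics/w5.png

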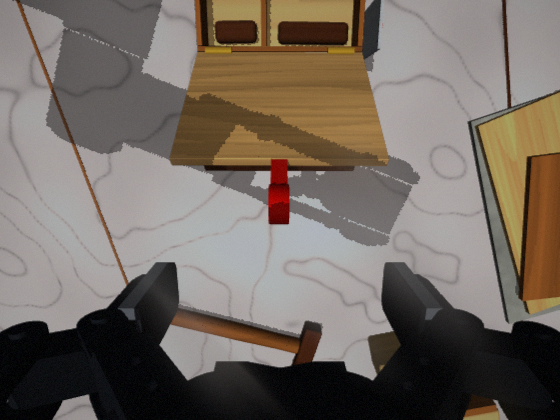

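Wrist view: the red grip is at (279,205), centred between the open fingers. Its measured offset is about 1.5 mm along the jaw axis.

```bash
python3 -m crank '[[-0.0005,-0.0015,0.05,0,0,0],[-0.0005,-0.0015,0.095,0,0,0],[-0.0005,-0.0015,0.125,0,0,0],[-0.0005,-0.0015,0.1395,0,0,0],[-0.0005,-0.0015,0.1395,0,0,0],[-0.0005,-0.0015,0.1395,0,0,0]]' 1 30
python3 -m crank '[[0,0,0,0,0,0],[0,0,0,0,0,0],[0,0,0,0,0,0],[0,0,0,0,0,0],[0,0,0,0,0,0],[0,0,0,0,0,0],[0,0,0,0,0,0],[0,0,0,0,0,0],[0,0,0,0,0,0]]' 0 40
python3 - <<'E'
from h import *
plan()
g=lambda t:np.array([215*np.cos(t)-4.5*np.sin(t),215*np.sin(t)+4.5*np.cos(t)])
for t in np.linspace(2.25,1.35,19)[1:]: d=g(t)-g(2.25);print(round(t,2),np.round(d/1000,4))
E
```

```text
clock: 15.72
position: [0.467, -0.2308, 0.1919]
ee_rot: [0.0, 0.783, 0.622, 0.002]
contact_force: [0.3, -0.1, 0.5]
width: 0.0854
clock: 16.85
position: [0.4665, -0.2307, 0.1922]
ee_rot: [-0.0, 0.783, 0.622, 0.001]
contact_force: [-4.7, 0.5, 5.7]
width: 0.0153
t 16.85 pos [ 0.4665 -0.2307  0.1922] yaw 76.9 w 0.0153 F [-4.7  0.5  5.7] q [-0.59  0.22  1.68  0.    1.24 -0.37]
2.2 [0.0084 0.0067]
2.15 [0.0171 0.013 ]
2.1 [0.0261 0.0189]
2.05 [0.0354 0.0242]
2.0 [0.045  0.0292]
1.95 [0.0548 0.0336]
1.9 [0.0648 0.0375]
1.85 [0.075 0.041]
1.8 [0.0853 0.0439]
1.75 [0.0958 0.0463]
1.7 [0.1064 0.0482]
1.65 [0.1171 0.0495]
1.6 [0.1278 0.0503]
1.55 [0.1385 0.0506]
1.5 [0.1493 0.0503]
1.45 [0.16   0.0495]
1.4 [0.1707 0.0482]
1.35 [0.1813 0.0463]
```

Gripped, with the reading at 15 mm. I'll swing the first part of the arc, then check.

```bash
python3 -m crank '[[0.004,0,-0.0035,0,0,0],[0.0084,0,-0.0067,0,0,0],[0.0171,0,-0.013,0,0,0],[0.0261,0,-0.0189,0,0,0],[0.0354,0,-0.0242,0,0,0],[0.045,0,-0.0292,0,0,0],[0.0548,0,-0.0336,0,0,0],[0.0648,0,-0.0375,0,0,0],[0.070,0,-0.0395,0,0,0],[0.075,0,-0.041,0,0,0],[0.075,0,-0.041,0,0,0],[0.075,0,-0.041,0,0,0]]'
python3 - <<'E'
from h import *
p0=np.array([.4665,-.2307,.1922]);d=np.array(manip.get_state()['position'])-p0
print(d[:2]@EY,d[:2]@EX,d[2]);plan()
E
```

```text
clock: 18.35
position: [0.4837, -0.1576, 0.2332]
ee_rot: [-0.0, 0.783, 0.622, 0.002]
contact_force: [4.2, -1.0, -10.2]
width: 0.016
0.07508726260491472 3.753177009953791e-05 0.040952177514336
t 18.35 pos [ 0.4837 -0.1576  0.2332] yaw 76.9 w 0.016 F [  4.2  -1.  -10.2] q [-0.45  0.17  1.64  0.    1.33 -0.23]
```

```bash
python3 -m crank '[[0.005,0,-0.0015,0,0,0],[0.0103,0,-0.0029,0,0,0],[0.0208,0,-0.0053,0,0,0],[0.0314,0,-0.0072,0,0,0],[0.0421,0,-0.0085,0,0,0],[0.0528,0,-0.0093,0,0,0],[0.0635,0,-0.0096,0,0,0],[0.0743,0,-0.0093,0,0,0],[0.085,0,-0.0085,0,0,0],[0.0905,0,-0.0079,0,0,0],[0.0957,0,-0.0072,0,0,0],[0.101,0,-0.0063,0,0,0],[0.104,0,-0.0058,0,0,0],[0.1063,0,-0.0053,0,0,0],[0.1063,0,-0.0053,0,0,0],[0.1063,0,-0.0053,0,0,0],[0.1063,0,-0.0053,0,0,0]]'
python3 - <<'E'
from h import *
plan();s=manip.get_state();p=np.array(s['position']);l=np.array([(p[:2]-B)@EY+.085,p[2]+.019-.045]);print('lid angle est',np.arctan2(l[1],l[0])-np.arctan2(4.5,215),'r',np.hypot(*l))
im=snap('scene','s2');P=cloud(im)
Q=np.stack([(P[...,:2]-B)@EX,(P[...,:2]-B)@EY,P[...,2]],-1)
m=(abs(Q[...,0])<.085)&(Q[...,1]>-.1)&(Q[...,1]<-.02)&(Q[...,2]>.07)&(Q[...,2]<.2)&(abs(Q[...,0]+.0035)>.02)
q=Q[m];c=np.polyfit(q[:,2],q[:,1],1);print(m.sum(),'board face angle',np.pi/2-np.arctan(c[0]))
f=im['frame'].astype(int);d=(f.sum(2)<300)&(Q[...,2]<.03)&(Q[...,2]>.012)&(abs(Q[...,0])<.086)&(abs(Q[...,1])<.076);rect(im,Q,d,'in box')
top=snap('top','t2');np.savez('pics/x.npz')
E
```

```text
clock: 20.48
position: [0.5082, -0.0539, 0.2394]
ee_rot: [0.0, 0.783, 0.622, 0.002]
contact_force: [1.0, -1.2, 5.3]
width: 0.0153
t 20.48 pos [ 0.5082 -0.0539  0.2394] yaw 76.9 w 0.0153 F [ 1.  -1.2  5.3] q [-0.24  0.17  1.62  0.    1.34 -0.02]
lid angle est 1.3492821760709848 r 0.21772318207195723
1470 board face angle 1.5273082333040888
```

View pics/s2.png

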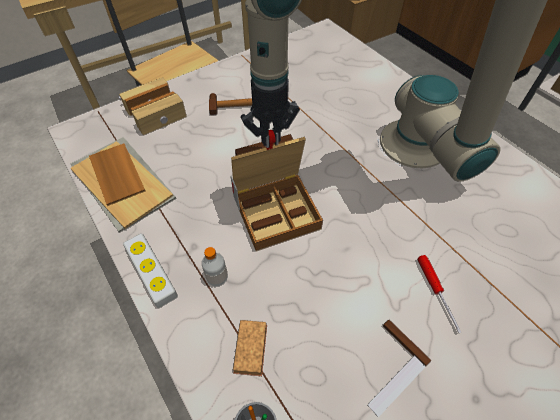

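The scene view shows the lid standing with the grip at about (270,138), held in the fingers, and the tenons in the box. The 1.53 rad board-fit disagrees with the 1.349 rad kinematic estimate, so I'll look at the profile.

```bash
python3 - <<'E'
from h import *
for n in('s2',):
    im=dict(np.load('pics/%s.npz'%n));P=cloud(im)
    Q=np.stack([(P[...,:2]-B)@EX,(P[...,:2]-B)@EY,P[...,2]],-1)
    v,u=np.mgrid[:420,:560]
    w=(u>236)&(u<303)&(v>140)&(v<190)&(abs(Q[...,0])<.09)
    for x0,x1 in((-.085,-.03),(.03,.085)):
        print([(z,np.round(np.median(Q[w&(Q[...,0]>x0)&(Q[...,0]<x1)&(abs(Q[...,2]-z/1000)<.006)][:,1])*1000,1)) for z in range(60,220,12)])
E
```

```text
[(60, np.float64(-82.9)), (72, np.float64(-80.5)), (84, np.float64(-77.7)), (96, np.float64(-75.2)), (108, np.float64(-73.1)), (120, np.float64(-70.7)), (132, np.float64(-68.5)), (144, np.float64(-65.9)), (156, np.float64(-63.5)), (168, np.float64(-61.8)), (180, np.float64(-58.8)), (192, np.float64(-57.0)), (204, np.float64(-54.0)), (216, np.float64(-56.4))]
[(60, np.float64(-82.8)), (72, np.float64(-80.5)), (84, np.float64(-77.8)), (96, np.float64(-75.3)), (108, np.float64(-73.5)), (120, np.float64(-71.1)), (132, np.float64(-68.5)), (144, np.float64(-66.5)), (156, np.float64(-63.9)), (168, np.float64(-61.8)), (180, np.float64(-59.0)), (192, np.float64(-85.8)), (204, np.float64(-54.3)), (216, np.float64(-56.2))]
```

The clean profile gives 1.373 rad and the kinematics 1.349. The 1.53 fit was polluted by gripper and outlier points. I'll hold a little longer, confirm nothing moves, then hand in.

```bash
python3 -m crank '[[0,0,0,0,0,0],[0,0,0,0,0,0],[0,0,0,0,0,0],[0,0,0,0,0,0],[0,0,0,0,0,0],[0,0,0,0,0,0]]'
python3 - <<'E'
from h import *
plan();im=dict(np.load('pics/t2.npz'));P=cloud(im);f=im['frame'].astype(int)
Q=np.stack([(P[...,:2]-B)@EX,(P[...,:2]-B)@EY,P[...,2]],-1)
m=((f.sum(2)<260)&(Q[...,2]<.03)&(Q[...,2]>.01)&(abs(Q[...,0])<.086)&(abs(Q[...,1])<.076))
k,l,st,c=cv2.connectedComponentsWithStats(m.astype(np.uint8))
for i in range(1,k):
    if st[i,4]>60:print(st[i,4],np.round(Q[l==i].mean(0)*1000,1))
print(job.sign_off())
E
```

```text
clock: 21.32
position: [0.5082, -0.0539, 0.2393]
ee_rot: [-0.0, 0.783, 0.622, 0.002]
contact_force: [2.3, -1.8, 3.5]
width: 0.0155
t 21.32 pos [ 0.5082 -0.0539  0.2393] yaw 76.9 w 0.0155 F [ 2.3 -1.8  3.5] q [-0.24  0.17  1.62  0.    1.34 -0.02]
the job is handed in; nothing more can be done
None
```

Both tenons are in their rows, and I handed the job in at 21.3 s with the lid held still at its balance point. The hand-in reported no verdict.

- **Tenons:** after release, the wrist camera put `tenon_short` about 1 mm and `tenon_long` about 1 mm from the middle of their rows along box x. Both were parallel to the box within 0.5° and at floor height. The two tenons already there had not visibly moved.
- **Lid:** I swung it up by the red grip with 40 N. The arm's position gives 1.349 rad, and a clean depth profile of the board gives 1.373 rad; both are inside 1.26–1.44. The arm did not move over the last 0.75 s, and the fingers stayed closed on the grip (15.5 mm reading on the 16 mm disc).
- **Checks that failed or disagreed:** a first automatic fit of the board read 1.53 rad. I put that down to stray points in the fit and rejected it. The last automatic tenon checks, from the scene and top cameras, found no tenons. The final scene picture, taken with the lid up, does show them in the box. I did not measure the other things on the bench again; in that picture, those in view look unmoved.

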